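Release and push off a terminal cover

ROBOT

A 6-joint arm with a two-finger parallel gripper is mounted at the origin on a cart in front of the work surface, level with it; the furniture and walls round the work are solid. World frame = base frame: x ahead of the robot, y to its left, z up, the work surface at z = 0. Lengths are in m, angles in rad, forces in N, time in s.
With the tool pointing down it reaches from about 0.35 to 0.775 m from the base axis. Payload 5.5 kg.
Tool frame: the origin (TCP) lies at the very end of the fingers, on their centre line; the grasp point (between the pads) lies 19 mm behind it; z points along the fingers, y is the line along which they close (so a half turn about z gives the same grasp; the last joint's range is limited). The gripper opens to 85 mm and grips with 20 to 120 N. Pads are 22 mm wide; open, the fingers measure 114 mm over their backs; the gripper's body (76 mm by 85 mm) begins 54 mm behind the grasp point. The pads swing forward as they close: fully open they stand 13 mm farther back than shut.
Start: joints at [-1.287, 0.313, 0.046, 1.304, 0, 1.431], TCP at [0.236, -0.524, 0.231] pointing down, gripper open.
Joint ranges: [-2.76, 2.76], [-0.86, 1.69], [-1.03, 1.26], [-2.2, 2.34], [-1.47, 1.5], [-3.14, 3.14]. Speed limits (rad/s): [2.57, 2.57, 3.14, 3.14, 3.14, 3.14].

INTERFACE

Orientations are given as a unit quaternion [w, x, y, z].
In Python, from cell import r, optics, readout gives the robot as it stands (r), with the cameras (optics) and the readings (readout).
- The arm moves only by the tool shift_gripper, called as name(argument=value, ...), one argument or row to a line, values as JSON. Schema: {"type":"object","properties":{"plan":{"type":"array","items":{"type":"array","prefixItems":[{"type":"array","items":{"type":"number"},"minItems":3,"maxItems":3},{"type":"number"},{"type":"number"}],"minItems":3,"maxItems":3},"minItems":1,"maxItems":12},"only":{"type":"string"},"quiet":{"type":"boolean"},"lines":{"type":"string"}},"required":["plan"],"additionalProperties":false}. plan is a list of rows, 1 to 12 of them, each written [[dx, dy, dz], turn, opening]: dx, dy, dz in normalised numbers (1 is 0.75 m), then a turn about the tool's z in fractions of the full range, 1 being 2 rad, then the finger opening in m; each row is the pose to reach, as a shift and turn from the pose commanded when the call began, along the tool's axes at that moment; what a row does not reach only later rows make up. A row lasts 1/12 s, in which the tool goes at most 0.0417 m and 0.125 rad, less where a joint would pass 70% of its speed; a pose out of reach is approached as far as the arm can. The fingers move at their own pace and stop on an object; the grip force is fixed at half the most. Time passes only in rows, so rows that do not move let the fingers close. The tool returns the time, the measured TCP pose, the force, the opening and the grip force at its end. only (a regular expression) keeps the lines of the reply that match it, lines (a string "A,B") keeps lines A to B, and quiet returns only ok. A shift or turn number past 1, either way, is cut back to 1. Input that does not fit is refused with a message, and nothing moves.
- readout.get_obs(): the state, without advancing time (a new reading comes with each control period).
- optics.grab_frame(name): name is "scene" or "top" or "wrist"; returns a dict with "image" (384x512x3 uint8, red, green, blue), "K" (3x3 intrinsics, pixels), "origin" and "rotation" of the camera in the world; the wrist camera has in their place "mount" (4x4, takes a point from camera to tool coordinates, whose origin is the TCP and whose axes are the flange's). Camera axes: x right, y down, z forward; pixel columns grow to the right and rows downward; lengths in m; the calibration is good to about 2 mm. A picture is of the moment at which its call begins: read the wrist's pose just before it. There is no depth.
- r.hand_in(): hands the job in; it is judged then, once.
The state is a dict: "time": time; "q": joint angles; "joint_vel": joint speeds; "joint_efforts": joint torques, N m; "ee_pos": TCP position; "ee_rot": TCP orientation; "force": force on the tool from outside, world axes, zero at the start; "moment": the same for the moment, N m; "opening": finger opening in m; "finger_force": force on a finger pad.
Only numpy, scipy, OpenCV 4.12 (cv2) and the standard library are available. Lean on these libraries where they do the work, as an engineer would, in place of code of your own. Each camera call takes 0.05 s, during which the arm holds its last target. There are 200 camera calls.

TASK

Press the snap tab on the side of the power box all the way in, so that its catch drops out of the way of the terminal cover, then push the released cover off its seat over the screw terminals and along the guide rails until it rests against the stop at the far end of the box. Only press and push with the fingertips: do not lift or tip the cover, and leave the other things on the bench where they stand.

Things in the scene. Friction and masses are not known exactly. Their poses are not given: they have to be found in the camera images.
- module: Grey power box fixed to the bench, 124 mm (x) by 228 mm (y), turned up to 26 degrees. Origin at bench height; the box reaches from y -103 to +125 mm, x -62 to +62 mm. Flat deck 26 mm above the bench. The cover slides to the box's +y between two guide rails (7 mm above the deck, inner faces at x -50 and +50 mm, y -98 to +112 mm). Open at the -y end.
- stop (a point): Middle of the foot of the stop's face, at box x 0, y +113 mm, on the deck (z 26 mm). The stop is a bar across the far end, 11 mm above the deck. The cover's origin is 40 mm short of it (box y +73 mm) when it rests there.
- well (a point): Centre of the open well with the brass screw terminals, at box x 0, y -55 mm, deck height: the seat that the cover hides at the start. The well is 70 mm (x) by 60 mm (y).
- cover: Loose grey cover, flat, 96 (x) by 80 (y) by 22 mm high, 0.11 to 0.23 kg. Origin: centre of its underside; axes as the box's. It starts on its seat, origin near box y -56 mm; its rear face, to be pushed, is 40 mm to -y of its origin. It slides on the deck under friction only, 2 mm play at each rail. Until the tab is in, its catch blocks the cover.
- tab (a joint): Travel of the snap tab straight down, m: 0 standing out, 0.009 fully in. Its catch, a black bar across the deck 1 to 3 mm in front of the cover, moves with it: 7 mm above the deck at 0 (blocks the cover), 2 mm below at 0.009. It resists with a steady 4 to 5 N and stays where it is pressed to; no spring brings it back.
- tab_top (a point): Centre of the top of the snap tab, a black ribbed block, 26 mm (box x) by 34 mm (box y), in a walled shoulder on the box's -x side at box x -81, y +4 mm. The top is 44 mm above the bench standing, 35 mm pressed in; shoulder walls reach 30 mm, rails 33 mm, the cover's top 48 mm, so a fingertip can follow it all the way in.
- swab_pot: white pot of swabs, 64 mm across, 85 mm high (origin of this and all bystanders: centre of the underside); loose bystander beside the box, not to be disturbed
- lens_barrel: black lens barrel standing upright, 55 mm across, 48 mm high; loose bystander beside the box, not to be disturbed
- battery: dark camera battery standing on end, 38 x 22 x 69 mm high; loose bystander beside the box, not to be disturbed
- lens_cap: flat black lens cap, 67 mm across, 12 mm high; loose bystander beside the box, not to be disturbed
- tape_roll: roll of amber tape lying flat, 57 mm across, 12 mm high; loose bystander beside the box, not to be disturbed
- align_block: light metal block with two holes, 31 x 50 x 30 mm high; loose bystander beside the box, not to be disturbed

How it is judged:
On the way, in this order (a step that is already met when the one before it is completed fails the run):
1. the tab is pressed in while the cover is still on its seat (value of joint tab above 0.0072 m and y of cover in the frame of module below -0.045 m), for 0.2 s.
2. the cover is pushed along to the stop (y of cover in the frame of module above 0.063 m), for 0.2 s.
At the end, for the whole second after the job is handed in: The cover lies flat on the deck, at rest, within 10 mm of the stop at the far end, and the tab is still pressed in (more than 7.2 mm of its 9 mm) (y of cover in the frame of module between 0.063 and 0.08 m and z of cover in the frame of module between 0.02 and 0.031 m and angle between cover's own z axis and vertical below 0.08 rad and linear speed of cover below 0.01 m/s and value of joint tab above 0.0072 m); the robot touches nothing.
It fails at once if the cover is lifted more than 8 mm off the deck (z of cover in the frame of module above 0.034 m).
It fails at once if the arm or the body of the gripper, not the fingers, presses on the box or the cover (contact force between the arm and cover above 3 N or contact force between the arm and module above 3 N).
It fails at once if the cover is tipped by more than 0.2 rad (angle between cover's own z axis and vertical above 0.2 rad).
It fails at once if a bystander is moved more than 20 mm (distance of any of swab_pot, lens_barrel, battery, lens_cap, tape_roll, align_block from where it was at the start of the episode above 0.02 m).
It also fails if it takes over 38 s, if anything falls off the work surface, if the arm or the gripper's body presses on something with over 40 N, if the wrist force passes 120 N, or if a joint passes its speed limit or range.

## Working session

There is one attempt and no reset: what is moved stays moved. The work goes in short steps, Python scripts to look and compute and a tool call to move; the robot and the scene stay as the last step left them, time stands still between calls to the robot, and variables do not carry over. Pictures are saved under pics/ and viewed, at most 10 in all, crops included, and the job is handed in when it is done.

```bash
ls; mkdir -p pics
```

Run:
```python
from cell import r, optics, readout
import cv2,json,pickle
o=readout.get_obs();print({k:o[k] for k in("time","ee_pos","ee_rot","opening","force")})
d={}
for n in("scene","top"):
    f=optics.grab_frame(n);d[n]=f;cv2.imwrite(f"pics/{n}0.png",f["image"][:,:,::-1]);print(n,f["K"],f["origin"],f["rotation"])
pickle.dump(d,open("f0.pkl","wb"))
```

```text
cell.py
pics
{'time': 0.0, 'ee_pos': array([ 0.23630161, -0.52365615,  0.23041926]), 'ee_rot': array([-8.96484111e-04,  9.77631618e-01,  2.10322636e-01, -6.68947407e-05]), 'opening': 0.085431297022229, 'force': array([0.17807857, 0.55167229, 0.24006018])}
scene [[464.2387674    0.         257.3920889 ]
 [  0.         464.2387674  190.01050089]
 [  0.           0.           1.        ]] [0.0591464  0.64486508 0.77393344] [ 0.14299809 -0.32750102  0.85763965 -0.3697957 ]
top [[370.91269816   0.         252.52027885]
 [  0.         370.91269816 191.44187968]
 [  0.           0.           1.        ]] [0.53625095 0.03956378 0.89466472] [-0.03115502  0.71073    -0.70277331 -0.00138116]
```

View pics/top0.png

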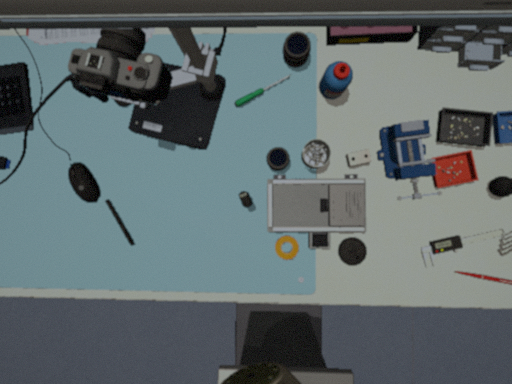

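View pics/scene0.png

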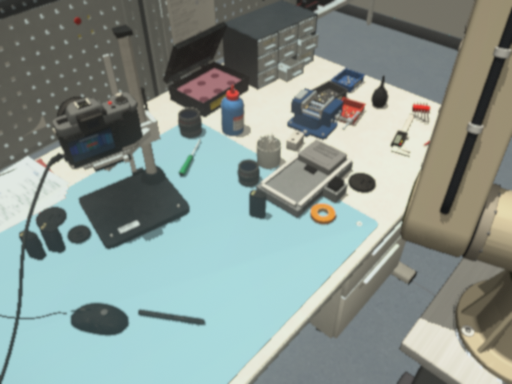

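Top view: box at about px (268-366, 178-233), cover on its right (-y) end, black tab at (319,240), stop at the left. Image up is about +x and left about +y. I'll get rough positions and enlarge the crops.

Create h.py:
```python
import numpy as np,pickle
from scipy.spatial.transform import Rotation as R
def rot(q): return R.from_quat(np.roll(q,-1)).as_matrix()
def ray(f,p):
    d=np.linalg.solve(f["K"],[p[0],p[1],1.]); return f["o"],f["Rm"]@d
def onz(f,p,z):
    o,d=ray(f,p); return o+d*(z-o[2])/d[2]
def proj(f,P):
    c=f["K"]@(f["Rm"].T@(np.asarray(P)-f["o"])); return c[:2]/c[2]
def prep(f,obs=None):
    if "mount" in f:
        T=np.eye(4);T[:3,:3]=rot(obs["ee_rot"]);T[:3,3]=obs["ee_pos"];M=T@f["mount"];f["o"]=M[:3,3];f["Rm"]=M[:3,:3]
    else: f["o"]=np.array(f["origin"]);f["Rm"]=rot(f["rotation"])
    return f
```

Run:
```python
from h import *
import cv2
d=pickle.load(open("f0.pkl","rb"))
t=prep(d["top"]);s=prep(d["scene"])
for p in [(268,180),(366,178),(366,233),(270,233)]: print(p,onz(t,p,.03))
print("tab",onz(t,(319,240),.044))
for n,p,z in [("barrel",(278,158),.048),("pot",(316,154),.085),("block",(358,157),.03),("batt",(246,199),.069),("tape",(287,247),.012),("cap",(352,251),.012)]: print(n,onz(t,p,z))
a=cv2.resize(d["top"]["image"][130:280,220:400,::-1],None,fx=4,fy=4,interpolation=2)
cv2.imwrite("pics/topc.png",a)
```

```text
(268, 180) [0.59959048 0.0437688  0.03      ]
(366, 178) [ 0.60621819 -0.18205728  0.03      ]
(366, 233) [ 0.47980902 -0.18198476  0.03      ]
(270, 233) [0.47642366 0.03784466 0.03      ]
tab [ 0.46329542 -0.07322245  0.044     ]
barrel [0.64893341 0.02134323 0.048     ]
pot [ 0.65327484 -0.06042113  0.085     ]
block [ 0.65478896 -0.16380582  0.03      ]
batt [0.55383289 0.09215608 0.069     ]
tape [ 0.44289307 -0.0025873   0.012     ]
cap [ 0.43617893 -0.15423847  0.012     ]
```

View pics/topc.png

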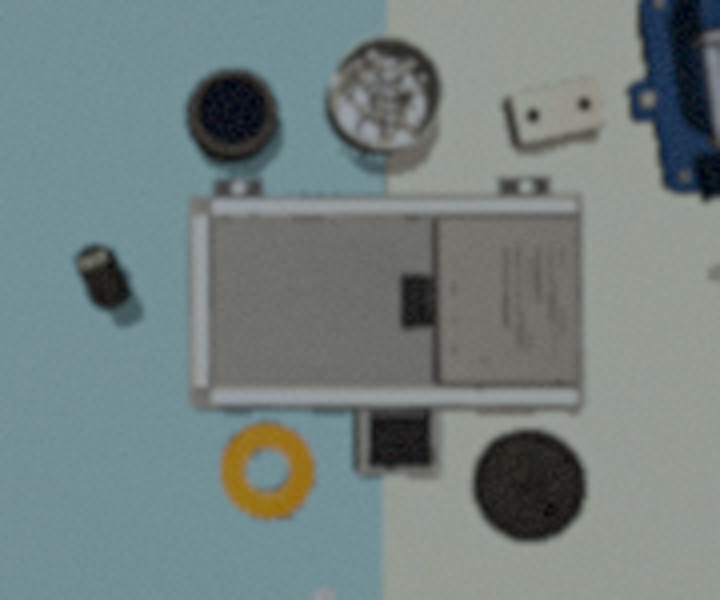

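Box yaw is close to 0, with the tab at about (0.463,-0.073). I'll move over the box with the tool square to it, fingers closed, and measure with the wrist camera.

The manual's scale: shifts go in shares of 0.75 m and turns go in shares of 2 rad. Converting my numbers, 0.39 m / 0.75 = 0.52, 0.366 m / 0.75 = 0.488, 0.38 rad / 2 = 0.19.

shift_gripper(
  plan=[
    [[0.04,-0.0253,0],0.015,0],
    [[0.0853,-0.0533,0],0.04,0],
    [[0.1307,-0.0813,0],0.065,0],
    [[0.176,-0.1107,0],0.09,0],
    [[0.2213,-0.1387,0],0.11,0],
    [[0.2667,-0.1667,0],0.13,0],
    [[0.312,-0.196,0],0.15,0],
    [[0.3573,-0.224,0],0.17,0],
    [[0.4027,-0.252,0],0.19,0],
    [[0.448,-0.28,0],0.2,0],
    [[0.488,-0.3053,0],0.212,0],
    [[0.52,-0.3253,0],0.212,0],
  ],
)

```text
time: 1.1
ee_pos: [0.4924, -0.1387, 0.231]
ee_rot: [-0.0, 1.0, 0.0, -0.0]
force: [0.5, -0.7, -0.4]
opening: -0.0002
finger_force: 0.0
```

Run:
```python
from h import *
from cell import r, optics, readout
import cv2
o=readout.get_obs();f=optics.grab_frame("wrist");prep(f,o);pickle.dump(f,open("w1.pkl","wb"))
print(o["ee_pos"],rot(o["ee_rot"]),o["time"],f["o"])
cv2.imwrite("pics/w1.png",cv2.resize(f["image"][:,:,::-1],(800,600)))
```

```text
[ 0.49241451 -0.13874575  0.23100881] [[ 9.99999838e-01  4.91633958e-04 -2.85493880e-04]
 [ 4.91785654e-04 -9.99999738e-01  5.31517407e-04]
 [-2.85232494e-04 -5.31657723e-04 -9.99999818e-01]] 1.1 [ 0.57005866 -0.13756024  0.37275039]
```

View pics/w1.png

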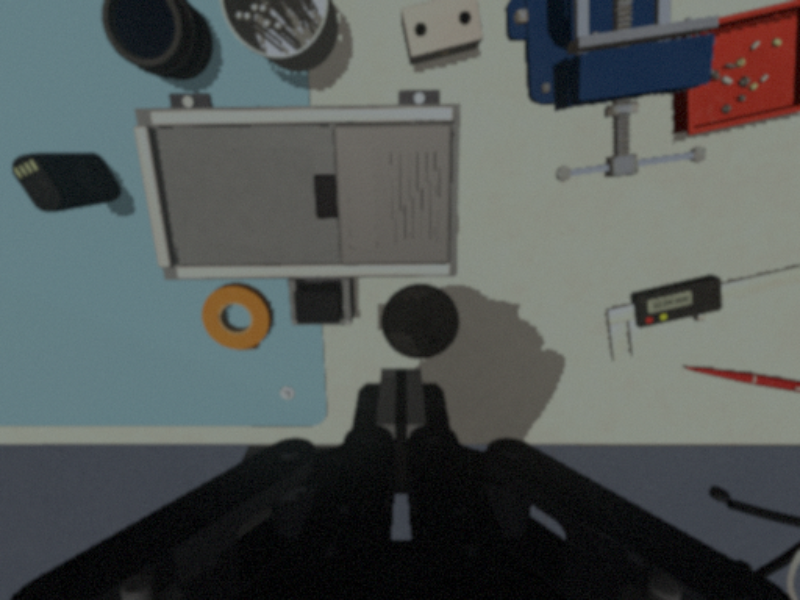

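Wrist view (800 px scale): tab top centre about (319,301), box outer corners about (138,110), (459,105), (456,273), (166,278), cover front edge x≈337. I'll triangulate against the top view.

Run:
```python
from h import *
t=prep(pickle.load(open("f0.pkl","rb"))["top"]);w=pickle.load(open("w1.pkl","rb"))
def tri(a,b):
    A=[];B=[]
    for f,p in((t,a),(w,b)):
        o,d=ray(f,p);d/=np.linalg.norm(d);P=np.eye(3)-np.outer(d,d);A.append(P);B.append(P@o)
    return np.linalg.lstsq(np.vstack(A),np.hstack(B),rcond=None)[0]
C=lambda x,y:(220+x/4-.4,130+y/4-.4); W=lambda x,y:(x/1.5625-.2,y/1.5625-.2)
L={"tab":((401,440),(319,301)),"railNE(+x,-y)":((579,206),(452,114)),"railSE":((579,397),(450,269)),"railNW":((212,206),(152,117)),"railSW":((212,397),(175,271)),
"coverFS":((437,383),(341,264)),"coverFN":((437,219),(334,125))}
for k,(a,b) in L.items(): print(k,tri(C(*a),W(*b)).round(4),"w:",onz(w,W(*b),{"t":.044,"r":.033,"c":.048}[k[0]]).round(4), "t:",onz(t,C(*a),{"t":.044,"r":.033,"c":.048}[k[0]]).round(4))
# fit box pose using wrist pts of rail ends (centres x +-54?, y -98,+112) 
for k,z in(("railNE(+x,-y)",.033),("railSE",.033),("railNW",.033),("railSW",.033)): pass
p=np.array([onz(w,W(*L[k][1]),.033)[:2] for k in ("railNE(+x,-y)","railSE","railNW","railSW")])
q=np.array([[54.,-98],[-54,-98],[54,112],[-54,112]])/1e3
pm,qm=p.mean(0),q.mean(0);H=(q-qm).T@(p-pm);th=np.arctan2(H[0,1]-H[1,0],H[0,0]+H[1,1])
c,s=np.cos(th),np.sin(th);Rm=np.array([[c,-s],[s,c]]);o=pm-Rm@qm
print("yaw",th,"org",o,"resid",(p-(q@Rm.T+o)).round(4).tolist())
for n,v in(("tab",[-.081,.004]),("rear",[0,-.096]),("stop",[0,.113])):print(n,Rm@v+o)
# overlay check on wrist view
for v in ([-.062,-.103,.026],[.062,-.103,.026],[.062,.125,.026],[-.062,.125,.026],[-.081,.004,.044],[-.048,-.016,.048],[.048,-.016,.048]):
    P=np.r_[Rm@v[:2]+o,v[2]];print(v,(proj(w,P)*1.5625).round(),((proj(t,P)-[220,130])*4).round())
```

```text
tab [ 0.4646 -0.0752  0.0391] w: [ 0.4669 -0.0757  0.044 ] t: [ 0.4642 -0.0751  0.044 ]
railNE(+x,-y) [ 0.5957 -0.1686  0.0682] w: [ 0.5981 -0.1722  0.033 ] t: [ 0.5988 -0.1775  0.033 ]
railSE [ 0.4906 -0.1742  0.0425] w: [ 0.489  -0.1744  0.033 ] t: [ 0.4894 -0.1775  0.033 ]
railNW [0.5963 0.0331 0.0355] w: [0.5961 0.0343 0.033 ] t: [0.5969 0.033  0.033 ]
railSW [0.4874 0.0323 0.0372] w: [0.4873 0.0347 0.033 ] t: [0.4863 0.0319 0.033 ]
coverFS [ 0.497  -0.0942  0.051 ] w: [ 0.4962 -0.0938  0.048 ] t: [ 0.4969 -0.0946  0.048 ]
coverFN [ 0.5896 -0.0935  0.0527] w: [ 0.5901 -0.0929  0.048 ] t: [ 0.5896 -0.0943  0.048 ]
yaw 0.008760073253836032 org [ 0.54268906 -0.07637888] resid [[0.0006, 0.0017], [-0.0006, 0.0004], [0.0004, -0.0018], [-0.0004, -0.0004]]
tab [ 0.46165713 -0.07308859]
rear [ 0.54353002 -0.1723752 ]
stop [0.54169918 0.03661678]
[-0.062, -0.103, 0.026] [456. 276.] [579. 408.]
[0.062, -0.103, 0.026] [461. 103.] [577. 194.]
[0.062, 0.125, 0.026] [134. 106.] [183. 194.]
[-0.062, 0.125, 0.026] [163. 278.] [182. 406.]
[-0.081, 0.004, 0.044] [316. 307.] [396. 443.]
[-0.048, -0.016, 0.048] [339. 266.] [432. 385.]
[0.048, -0.016, 0.048] [332. 124.] [431. 215.]
```

Both views agree to about 2-3 mm and the heights are right (tab 0.039-0.044, cover about 0.05, rails about 0.035). Box yaw ≈0.009, tab at about (0.464,-0.0745). Descending above the tab.

To row units: 0.172 m / 0.75 = 0.2293, -0.064 m / 0.75 = -0.0853.

shift_gripper(
  plan=[
    [[-0.0133,0.032,0.02],0,0],
    [[-0.0267,0.0133,0.04],0,0],
    [[-0.0373,-0.0267,0.06],0,0],
    [[-0.0373,-0.0667,0.08],0,0],
    [[-0.0373,-0.0853,0.12],0,0],
    [[-0.0373,-0.0853,0.1667],0,0],
    [[-0.0373,-0.0853,0.2067],0,0],
    [[-0.0373,-0.0853,0.2293],0,0],
    [[-0.0373,-0.0853,0.2293],0,0],
  ],
)

```text
time: 1.9
ee_pos: [0.46, -0.076, 0.0554]
ee_rot: [-0.001, 1.0, 0.0, -0.004]
force: [-1.2, 0.2, 1.0]
opening: 0.0001
finger_force: 0.0
```

Run:
```python
from h import *
from cell import r, optics, readout
import cv2
o=readout.get_obs();f=optics.grab_frame("wrist");prep(f,o);print(o["ee_pos"])
for P in ([.464,-.0745,.044],o["ee_pos"]): print(proj(f,P)*1.5625)
cv2.imwrite("pics/w2.png",cv2.resize(f["image"][:,:,::-1],(800,600)))
```

```text
[ 0.46002824 -0.07602338  0.05539497]
[400.18102895 367.27205084]
[404.45079321 392.3389043 ]
```

View pics/w2.png

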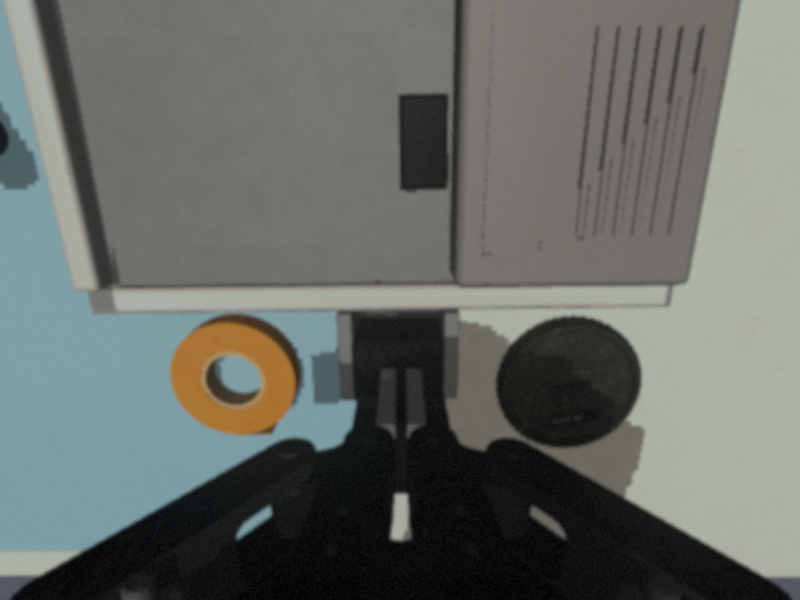

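The fingertips are over the tab's middle (tab px x 355-445, centre 400; tips at 402,370). Pressing slowly.

To row units: 0.022 m / 0.75 = 0.0293, 0.021 m / 0.75 = 0.028.

shift_gripper(
  plan=[
    [[0,0,0],0,0],
    [[0.0027,0,0.0053],0,0],
    [[0.0027,0,0.0107],0,0],
    [[0.0027,0,0.0147],0,0],
    [[0.0027,0,0.0187],0,0],
    [[0.0027,0,0.0227],0,0],
    [[0.0027,0,0.0253],0,0],
    [[0.0027,0,0.028],0,0],
    [[0.0027,0,0.0293],0,0],
    [[0.0027,0,0.0293],0,0],
  ],
)

```text
time: 2.78
ee_pos: [0.4659, -0.0775, 0.0373]
ee_rot: [0.0, 1.0, -0.0, 0.0]
force: [0.7, -0.8, 0.6]
opening: 0.0
finger_force: 0.7
```

To row units: 0.005 m / 0.75 = 0.0067, 0.004 m / 0.75 = 0.0053.

shift_gripper(
  plan=[
    [[0,0,0.0013],0,0],
    [[0,0,0.0027],0,0],
    [[0,0,0.004],0,0],
    [[0,0,0.0053],0,0],
    [[0,0,0.0067],0,0],
    [[0,0,0.0067],0,0],
  ],
)

```text
time: 3.28
ee_pos: [0.466, -0.0776, 0.0348]
ee_rot: [0.0, 1.0, -0.0, 0.001]
force: [-6.6, 2.3, 28.0]
opening: -0.0004
finger_force: 13.8
```

The tab bottomed at z=0.0348 under 28 N. Retreating up, then across to behind the cover.

To row units: 0.125 m / 0.75 = 0.1667, 0.0775 m / 0.75 = 0.1033.

shift_gripper(
  plan=[
    [[0,0,-0.04],0,0],
    [[0,0,-0.0867],0,0],
    [[0.0067,0.0133,-0.12],0,0],
    [[0.0267,0.04,-0.1267],0,0],
    [[0.0533,0.08,-0.1267],0,0],
    [[0.08,0.12,-0.1267],0,0],
    [[0.1033,0.1533,-0.1267],0,0],
    [[0.1033,0.1667,-0.1267],0,0],
    [[0.1033,0.1667,-0.1267],0,0],
    [[0.1033,0.1667,-0.1267],0,0],
  ],
)

```text
time: 4.12
ee_pos: [0.5418, -0.2019, 0.1262]
ee_rot: [-0.001, 1.0, -0.001, -0.001]
force: [-0.2, 0.8, -0.2]
opening: 0.0004
finger_force: 0.0
```

Run:
```python
from h import *
from cell import r, optics, readout
import cv2
o=readout.get_obs();f=optics.grab_frame("wrist");prep(f,o);t=optics.grab_frame("top")["image"];print(o["ee_pos"],o["force"])
for P in ([.5435,-.174,.048],[.5435,-.174,.026],[.5435,-.205,.034],o["ee_pos"]): print((proj(f,P)*1.17).round())
a=cv2.resize(f["image"],(600,450));b=cv2.resize(optics.grab_frame("scene")["image"][110:260,230:420],(600,474))[:450]
cv2.imwrite("pics/w3.png",cv2.resize(np.hstack([a,b]),(800,300))[:,:,::-1])
cv2.imwrite("pics/w3f.png",cv2.resize(f["image"],(600,450))[:,:,::-1])
```

```text
[ 0.54181056 -0.20189245  0.12619727] [-0.18712704  0.83469671 -0.24219916]
[261. 235.]
[264. 225.]
[307. 228.]
[303. 294.]
```

View pics/w3f.png

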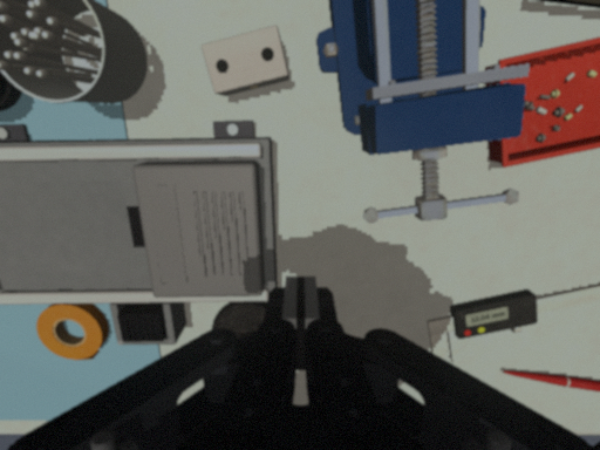

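View pics/w3.png

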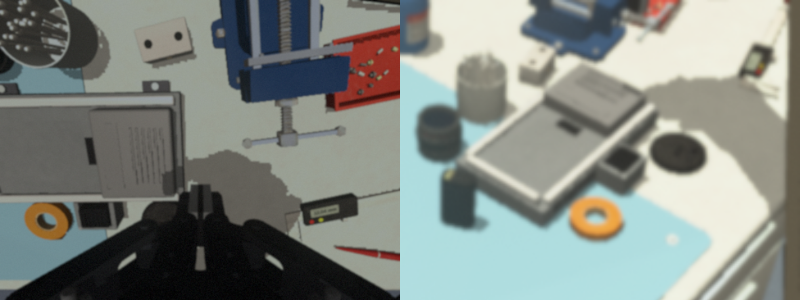

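The cover's rear top edge is at px (262,228), close to the predicted (261,235). The catch is flush, and the vise handle tip (372,214) clears. Descending behind the cover.

To row units: 0.091 m / 0.75 = 0.1213, 0.08 m / 0.75 = 0.1067.

shift_gripper(
  plan=[
    [[0,0,0.04],0,0],
    [[0,0.0013,0.08],0,0],
    [[0,0.0013,0.1067],0,0],
    [[0,0.0013,0.12],0,0],
    [[0,0.0013,0.1213],0,0],
    [[0,0.0013,0.1213],0,0],
    [[0,-0.0067,0.1213],0,0],
    [[0,-0.0133,0.1213],0,0],
    [[0,-0.02,0.1213],0,0],
    [[0,-0.0267,0.1213],0,0],
    [[0,-0.0333,0.1213],0,0],
    [[0,-0.04,0.1213],0,0],
  ],
)

```text
time: 5.27
ee_pos: [0.5441, -0.1729, 0.0374]
ee_rot: [0.001, 1.0, -0.0, 0.001]
force: [0.3, -3.9, 4.8]
opening: -0.0003
finger_force: 2.6
```

Contact forces are moderate, but the +z force needs a look before going on.

Run:
```python
from h import *
from cell import r, optics, readout
import cv2
o=readout.get_obs();f=optics.grab_frame("wrist");s=optics.grab_frame("scene")["image"][110:260,230:420];print(o["ee_pos"],o["force"],o["moment"])
o=readout.get_obs();print(o["ee_pos"],o["force"])
a=cv2.resize(f["image"],(400,300));b=cv2.resize(s,(400,316))[:300]
cv2.imwrite("pics/w4.png",np.hstack([a,b])[:,:,::-1])
```

```text
[ 0.5441089  -0.17291777  0.03744973] [ 0.34362837 -3.86723459  4.81314498] [-0.74517612 -0.02822945 -0.0482398 ]
[ 0.54400035 -0.17217764  0.03724103] [ 1.42794531 -2.27181246  1.91347443]
```

View pics/w4.png

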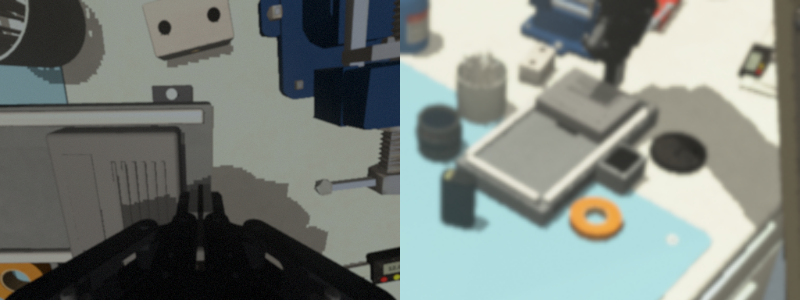

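The fingertip is against the rear face (wrist px ~(187,190)), the cover is flat and has begun to slide past the catch. Continuing along the rails.

To row units: -0.092 m / 0.75 = -0.1227, -0.086 m / 0.75 = -0.1147.

shift_gripper(
  plan=[
    [[0,-0.0093,0],0,0],
    [[0,-0.02,0],0,0],
    [[0,-0.0307,0],0,0],
    [[0,-0.0413,0],0,0],
    [[0,-0.052,0],0,0],
    [[0,-0.0627,0],0,0],
    [[0,-0.0733,0],0,0],
    [[0,-0.084,0],0,0],
    [[-0.0013,-0.0947,0],0,0],
    [[-0.0013,-0.1053,0],0,0],
    [[-0.0013,-0.1147,0],0,0],
    [[-0.0013,-0.1227,0],0,0],
  ],
)

```text
time: 6.37
ee_pos: [0.5429, -0.081, 0.0371]
ee_rot: [0.001, 1.0, -0.0, 0.001]
force: [0.4, -4.9, 6.4]
opening: 0.0001
finger_force: 3.5
```

shift_gripper(
  plan=[
    [[0,-0.0053,0],0,0],
    [[0,-0.0107,0],0,0],
    [[0,-0.016,0],0,0],
    [[0,-0.02,0],0,0],
    [[0,-0.02,0],0,0],
  ],
)

```text
time: 6.78
ee_pos: [0.5429, -0.0657, 0.0371]
ee_rot: [0.001, 1.0, -0.0, 0.001]
force: [0.7, -3.2, 5.9]
opening: 0.0004
finger_force: 2.7
```

To row units: -0.009 m / 0.75 = -0.012, -0.006 m / 0.75 = -0.008.

shift_gripper(
  plan=[
    [[0,-0.004,0],0,0],
    [[0,-0.008,0],0,0],
    [[0,-0.012,0],0,0],
    [[0,-0.012,0],0,0],
  ],
)

```text
time: 7.12
ee_pos: [0.5434, -0.0577, 0.0372]
ee_rot: [0.002, 1.0, -0.0, 0.001]
force: [0.7, -6.5, 4.2]
opening: 0.0001
finger_force: 3.9
```

Run:
```python
from h import *
from cell import r, optics, readout
import cv2
o=readout.get_obs();f=optics.grab_frame("wrist");s=optics.grab_frame("scene")["image"][110:260,230:420];print(o["ee_pos"],o["force"])
a=cv2.resize(f["image"],(400,300));b=cv2.resize(s,(400,316))[:300]
cv2.imwrite("pics/w5.png",np.hstack([a,b])[:,:,::-1])
```

```text
[ 0.54343147 -0.05773552  0.03717326] [ 0.71970088 -6.50706263  4.16937256]
```

View pics/w5.png

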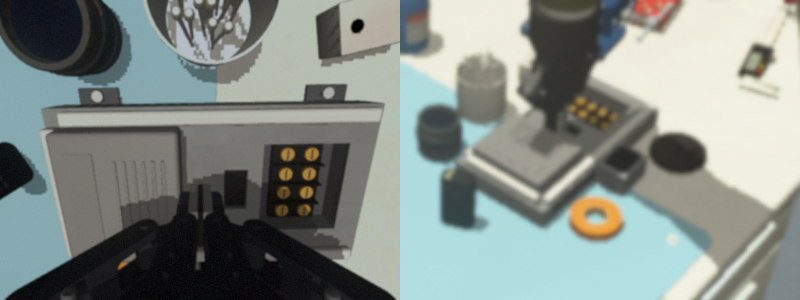

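The cover is nearly at the stop (wrist px front edge ~(45,135)) and the terminals are uncovered. Pushing a few mm more until the force rises.

To row units: -0.004 m / 0.75 = -0.0053, -0.002 m / 0.75 = -0.0027.

shift_gripper(
  plan=[
    [[0,-0.0027,0],0,0],
    [[0,-0.0053,0],0,0],
    [[0,-0.0053,0],0,0],
  ],
)

```text
time: 7.47
ee_pos: [0.5437, -0.0571, 0.0373]
ee_rot: [0.005, 1.0, -0.002, 0.001]
force: [-0.2, -16.9, 3.8]
opening: -0.0003
finger_force: 8.7
```

shift_gripper(
  plan=[
    [[0,-0.0027,0],0,0],
    [[0,-0.0053,0],0,0],
    [[0,-0.0053,0],0,0],
  ],
)

```text
time: 7.72
ee_pos: [0.5438, -0.0568, 0.0375]
ee_rot: [0.009, 1.0, -0.003, 0.001]
force: [-1.2, -29.3, 2.8]
opening: 0.0002
finger_force: 13.9
```

Against the stop: the force climbs to 29 N with no further motion. I'll back off and lift clear.

To row units: -0.15 m / 0.75 = -0.2, -0.13 m / 0.75 = -0.1733.

shift_gripper(
  plan=[
    [[0,0.0067,0],0,0],
    [[0,0.016,0],0,0],
    [[0,0.032,0],0,0],
    [[0,0.04,0],0,0],
    [[0,0.04,-0.04],0,0],
    [[0,0.04,-0.08],0,0],
    [[0,0.04,-0.1267],0,0],
    [[0,0.0667,-0.1733],0,0],
    [[0,0.0933,-0.2],0,0],
    [[0,0.0933,-0.2],0,0],
    [[0,0.0933,-0.2],0,0],
  ],
)

```text
time: 8.63
ee_pos: [0.5426, -0.1191, 0.1871]
ee_rot: [0.0, 1.0, -0.001, 0.001]
force: [-0.5, 1.6, -0.1]
opening: -0.0003
finger_force: 0.0
```

Run:
```python
from h import *
from cell import r, optics, readout
import cv2
o=readout.get_obs();f=optics.grab_frame("wrist");prep(f,o);t=prep(optics.grab_frame("top"));print(o["ee_pos"],o["force"])
th=.009;c,s=np.cos(th),np.sin(th)
for y in(.033,.023,.113):print(y,(proj(f,np.r_[np.array([[c,-s],[s,c]])@[0.03,y]+[.5427,-.0764],.048 if y<.1 else .037])*1.5625).round())
cv2.imwrite("pics/w6.png",cv2.resize(f["image"][:,:,::-1],(800,600)))
```

```text
[ 0.54264951 -0.11913563  0.18710107] [-0.49708044  1.5831194  -0.08870117]
0.033 [279. 239.]
0.023 [296. 239.]
0.113 [159. 237.]
```

View pics/w6.png

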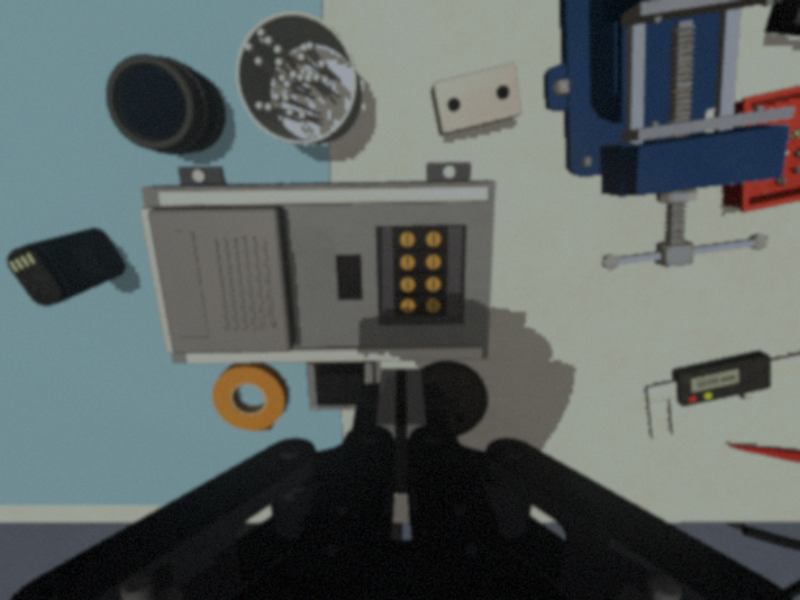

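The cover lies flat against the stop: its rear edge is at px x≈281, where 279 was predicted. The terminals are open, the catch is down, and the bystanders are in place.

```bash
python3 -c "
from cell import r, optics, readout
print(r.hand_in())"
```

```text
the job is handed in; nothing more can be done
None
```

The snap tab is pressed fully in, the cover is pushed along the rails and rests flat against the stop, the bystanders look undisturbed, and the job is handed in at about 8.6 s of the 38 s allowed (no verdict was returned).

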